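# Clamp a lathe tool rest in the filing saddle

### The job

Get the lathe's tool rest ready for filing: lay its round stem centred and level in both V cradles of the bench saddle, with its cross rail overhanging the end that has no stop, and let go. Then take the U-bolt that fits, the wider of the two in the timber stand, and lower it over the stem until both legs are through the two plate holes and its crown sits down on the stem, and release it. Leave the narrower U-bolt, the bowl, the tin and the jar where they are, and do not knock the lamp.

Things in the scene. Friction and masses are not known exactly. Their poses are not given: they have to be found in the camera images.
- saddle: Filing saddle fixed to the bench: dark steel plate 135 x 100 x 12 mm, top 48 mm up, with two 90 degree V cradles 14 mm thick, 36 mm to +x and -x of the origin, V mouth 44 mm wide, tips 76 mm up. Origin on the bench below the seat point. Plate ends 55 mm to +x; at the -x end an upright stop plate 70 mm wide, 40 mm above the plate, its face 74 mm to -x.
- saddle_seat (a point): Where the middle of the stem's centre line lies when it rests in both cradles, 71.7 mm above the bench, midway between the cradles. x runs along the stem's line, away from the end stop (the rail goes to +x), z is up.
- saddle_mid (a point): The middle between the two bolt holes, at the saddle plate's top face (48 mm above the bench), straight below saddle_seat. Same axes. The holes are 14 mm across, straight through, centred 25 mm to +y and 25 mm to -y of this point; the space below the plate is open for 36 mm.
- rest_stem (a point): Loose tool rest, plain steel, 0.6 kg, T-shaped: a round stem 25 mm in diameter and 125 mm long, with a rail at one end. This point is the middle of the stem, on its centre line (12.5 mm above the bench as it lies flat). x runs along the stem towards the rail, z is up as it lies. Centre of mass about 20 to 25 mm towards the rail.
- rest_rail (a point): Middle of the tool rest's cross rail, a bar 12 (x) x 130 (y) x 25 mm (z), 68.5 mm along +x from rest_stem, same axes.
- wide_tab (a point): The wider U-bolt, loose, plain steel rod 10 mm thick, 0.18 kg, legs 50 mm apart between centres, to +y and -y, standing legs down in the stand. This point: middle of the flat grip tab on its crown, 12 (x) x 28 (y) x 42 mm (z). Leg ends 95 mm below it, crown's underside 30 mm below it. Seated on the stem in the saddle, this point is about 114 mm above the bench.
- wide_leg_l (a point): Rounded lower end of the wide U-bolt's +y leg. Same axes as its tab.
- wide_leg_r (a point): Rounded lower end of the wide U-bolt's -y leg. Same axes as its tab.
- narrow_tab (a point): Middle of the grip tab (12 x 22 x 42 mm) of the narrower U-bolt, which stays in the stand: same rod and height, legs 34 mm apart between centres.
- stand: Fixed timber stand, 60 (x) x 190 (y) x 40 mm (z); origin at the centre of its underside. Each U-bolt stands in two 14 mm holes 28 mm deep, the wide one centred 47 mm to +y of the origin, the narrow one 47 mm to -y, so their tabs' middles are 107 mm above the bench.
- rest: The same tool rest; origin on its underside below the middle of the stem.
- lamp: Fixed grey bench lamp, an obstacle: foot 90 mm across, column 16 mm thick, about 0.31 m high overall, with a shade 80 mm across leaning out 62 mm to its +x. Origin at the centre of its foot.
- bowl: Loose turned wooden bowl, 100 mm across, 50 mm high; origin at the centre of its foot.
- tin: Loose wax tin, 60 mm across, 65 mm high; origin at the centre of its foot.
- jar: Loose amber glass jar, 56 mm across, 75 mm high; origin at the centre of its foot.
- wide: The same wide U-bolt; origin midway between its leg ends.
Mind the look-alikes: they are no part of the job. Leave any red look-alike of the wide alone. What is shaped like the rest but yellow is not meant.

How it is judged (in metres and radians):
On the way, in this order (a step that is already met when the one before it is completed fails the run):
1. the tool rest's stem lies in both cradles, rail beyond the open end, and it is let go (x of rest_stem in the frame of saddle_seat between -0.018 and 0.018 m and y of rest_stem in the frame of saddle_seat between -0.005 and 0.005 m and z of rest_stem in the frame of saddle_seat between -0.004 and 0.005 m and angle between the x axis of rest_stem and the x axis of saddle_seat, either way round below 0.1 rad and x of rest_rail in the frame of saddle_seat above 0.04 m and angle between rest_stem's own z axis and vertical below 0.3 rad and contact force between the fingers and rest below 0.3 N), for 0.2 s.
2. both legs of the wide U-bolt are round the stem and through the two holes (x of rest_stem in the frame of saddle_seat between -0.018 and 0.018 m and y of rest_stem in the frame of saddle_seat between -0.005 and 0.005 m and z of rest_stem in the frame of saddle_seat between -0.004 and 0.005 m and angle between the x axis of rest_stem and the x axis of saddle_seat, either way round below 0.1 rad and x of rest_rail in the frame of saddle_seat above 0.04 m and angle between rest_stem's own z axis and vertical below 0.3 rad and z of each of wide_leg_l, wide_leg_r in the frame of saddle_mid below -0.022 m and angle between the y axis of wide_tab and the y axis of saddle_seat, either way round below 0.17 rad and x of wide_leg_l in the frame of saddle_mid between -0.01 and 0.01 m and x of wide_leg_r in the frame of saddle_mid between -0.01 and 0.01 m and ((y of wide_leg_l in the frame of saddle_mid between 0.018 and 0.032 m and y of wide_leg_r in the frame of saddle_mid between -0.032 and -0.018 m) or (y of wide_leg_r in the frame of saddle_mid between 0.018 and 0.032 m and y of wide_leg_l in the frame of saddle_mid between -0.032 and -0.018 m)) and angle between wide_tab's own z axis and vertical below 0.2 rad), for 0.2 s.
At the end, for the whole second after the job is handed in: Stem in both cradles (18 mm lengthways, 5 mm sideways and in height, 0.1 rad), rail to the open end, level to 0.3 rad. Wide U-bolt over it, a leg end in each hole (10 mm along, 7 mm across), 22 mm or more below the plate top, square to 0.17 rad, upright to 0.2 rad. Both at rest, released (all of step 2 and contact force between the fingers and rest below 0.3 N and contact force between the fingers and wide below 0.3 N and linear speed of each of rest, wide below 0.02 m/s); the robot touches nothing.
It fails at once if the narrower U-bolt is moved more than 30 mm (distance of narrow_tab from where it was at the start of the episode above 0.03 m).
It fails at once if the bowl is moved more than 25 mm (distance of bowl from where it was at the start of the episode above 0.025 m).
It fails at once if the tin is moved more than 25 mm (distance of tin from where it was at the start of the episode above 0.025 m).
It fails at once if the jar is moved more than 25 mm (distance of jar from where it was at the start of the episode above 0.025 m).
It fails at once if the lamp is struck (more than 5 N) (contact force between anything else and lamp above 5 N).
It also fails if it takes over 64 s, if anything falls off the work surface, if the arm or the gripper's body presses on something with over 40 N, if the wrist force passes 120 N, or if a joint passes its speed limit or range.

### The arm

A 6-joint arm with a two-finger parallel gripper is mounted at the origin on the work surface. World frame = base frame: x ahead of the robot, y to its left, z up, the work surface at z = 0. Lengths are in m, angles in degrees, forces in N, time in s.
With the tool pointing down it reaches from about 0.25 to 0.725 m from the base axis. Payload 9.7 kg.
Tool frame: the origin (TCP) lies midway between the tips of the shut fingers; the grasp point (between the pads) lies 19 mm behind it; z points along the fingers, y is the line along which they close (so a half turn about z gives the same grasp; the last joint's range is limited). The gripper opens to 85 mm and grips with 20 to 120 N. Pads are 22 mm wide; open, the fingers measure 114 mm over their backs; the gripper's body (76 mm by 85 mm) begins 54 mm behind the grasp point. The pads swing forward as they close: fully open they stand 13 mm farther back than shut.
Start: joints at [-71.849, 4.979, 10.078, 95.1, 0, 90], TCP at [0.171, -0.523, 0.231] pointing down, gripper open.
Joint ranges: [-179.16, 179.16], [-48.56, 103.87], [-65.8, 70.77], [-126.05, 130.52], [-82.76, 87.17], [-180, 180]. Speed limits (degrees/s): [127.2, 127.2, 147.25, 180, 180, 180].

### API

Orientations are given as [roll, pitch, yaw] about the fixed x, y, z axes, in that order (R = Rz(yaw) Ry(pitch) Rx(roll)).
In Python, from workcell import bot gives the robot as it stands.
- The arm moves only by the shell command python3 -m crank 'ROWS' [FORCE]. ROWS is JSON, a list of rows, each an object with "gripper": the finger opening in mm, from 0 to 85.4; "travel": the shift along the tool's x, y, z in mm, a list of three; "twist": the turn, a rotation vector about the tool's x, y, z in rad, a list of three. In form: [{"gripper": gripper, "travel": [tx, ty, tz], "twist": [rx, ry, rz]}, ...]. A call has 1 to 12 rows; each row shifts and turns the commanded pose from where the row before left it, along the tool's axes as they then stand; what a row does not reach is not made up. A row lasts 1/8 s, in which the tool goes at most 62.5 mm and 10.7 degrees, less where a joint would pass 70% of its speed; a pose out of reach is approached as far as the arm can. A call is refused whole if a number of a shift passes 62.5 or a number of a turn 0.188, either way. A call with a gripper value outside its range is refused whole. The fingers move at their own pace and stop on an object; FORCE is the grip in N (left out, the last holds). Time passes only in rows, so rows that do not move let the fingers close. It gives the time, the measured TCP pose, the force, the opening and the grip force at its end, in the units of the state.
- bot.get_obs(): the state, without advancing time (a new reading comes with each control period).
- bot.camera(name): name is "side" or "top"; returns the picture (400x640x3 uint8, red, green, blue); there is no depth.
- bot.calibration(name): a dict with "vfov" (degrees; the focal length in pixels is half the picture's height over the tangent of half this angle, whatever the lens; pixels are square), "cx", "cy" (the principal point, pixels), "camera_from_world" (4x4, takes a point from world to camera coordinates). Camera axes: x right, y down, z forward; pixel columns grow to the right and rows downward; lengths in m; the calibration is good to about 2 mm. A picture is of the moment at which its call begins. calibration takes no time and is no camera call.
- bot.job_done(): hands the job in; it is judged then, once.
The state is a dict: "time": time; "q": joint angles; "qd": joint speeds; "joint_efforts": joint torques, N m; "ee_pos": TCP position; "tcp_rot": TCP orientation; "wrist_force": force on the tool from outside, world axes, zero at the start; "torque": the same for the moment, N m; "opening": finger opening in m; "grasp_force": force on a finger pad.
Only numpy, scipy, OpenCV 4.12 (cv2) and the standard library are available. Lean on these libraries where they do the work, as an engineer would, in place of code of your own. Each camera call takes 0.05 s, during which the arm holds its last target. There are 200 camera calls.

## Working session

There is one attempt and no reset: what is moved stays moved. The work goes in short steps, Python scripts to look and compute and a shell command to move; the robot and the scene stay as the last step left them, time stands still between calls to the robot, and variables do not carry over. Pictures are saved under pics/ and viewed, at most 13 in all, crops included, and the job is handed in when it is done.

```bash
ls; mkdir -p pics
python3 - <<'E'
from workcell import bot
import cv2
for n in("side","top"):
    cv2.imwrite(f"pics/{n}0.png",bot.camera(n)[:,:,::-1]); c=bot.calibration(n);print(n,c)
o=bot.get_obs();print({k:o[k] for k in("time","ee_pos","tcp_rot","opening","wrist_force")})
E
```

```text
pics
side {'vfov': 43.35070246634921, 'cx': 311.48915254728644, 'cy': 209.67529455775704, 'camera_from_world': array([[-0.93844336, -0.34487449, -0.01963794,  0.51924429],
       [-0.14853635,  0.45420428, -0.87842781,  0.1651476 ],
       [ 0.31186698, -0.8214378 , -0.47747139,  1.25318542],
       [ 0.        ,  0.        ,  0.        ,  1.        ]])}
top {'vfov': 53.45539768942146, 'cx': 317.4677178835017, 'cy': 194.27145312181028, 'camera_from_world': array([[-9.38422609e-03, -9.99955873e-01, -4.33197293e-04,
        -4.23475268e-03],
       [-9.80263355e-01,  9.28496958e-03, -1.97477959e-01,
         5.51579221e-01],
       [ 1.97473267e-01, -1.42853038e-03, -9.80307232e-01,
         8.76979519e-01],
       [ 0.00000000e+00,  0.00000000e+00,  0.00000000e+00,
         1.00000000e+00]])}
{'time': 0.1, 'ee_pos': array([ 0.17126976, -0.52243472,  0.23065007]), 'tcp_rot': array([-1.79930945e+02,  2.51185333e-03,  1.81511441e+01]), 'opening': 0.08519434576509351, 'wrist_force': array([ 0.75616399,  0.0194332 , -0.15148176])}
```

View pics/top0.png

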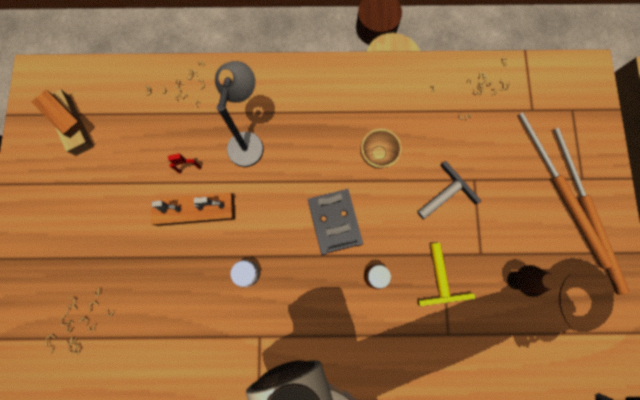

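View pics/side0.png

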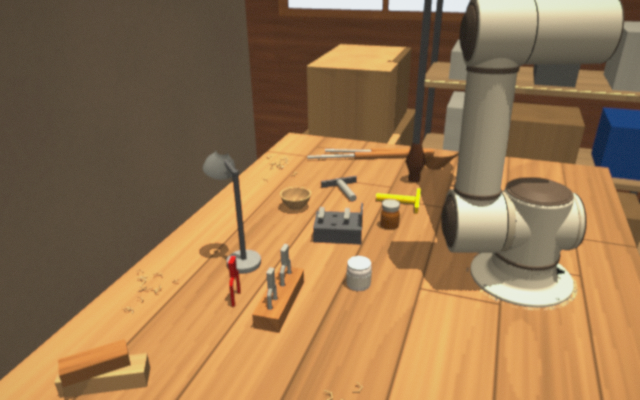

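Top view: the grey rest is at (445,190) with a yellow look-alike at (442,275). The saddle is at (335,221) and the stand at (192,208), holding grey U-bolts at (166,207) and (208,203). A red look-alike lies at (183,161). Next I check the U-bolts and the saddle in close crops.

```bash
cat > h.py <<'E'
import numpy as np, cv2
from workcell import bot
def cam(n):
    c=bot.calibration(n); return c, 200/np.tan(np.radians(c["vfov"]/2)), np.array(c["camera_from_world"])
def ray(n,u,v):
    c,f,M=cam(n); R=M[:3,:3]; return -R.T@M[:3,3], R.T@np.array([(u-c["cx"])/f,(v-c["cy"])/f,1])
def plane(n,u,v,z):
    o,d=ray(n,u,v); return o+d*(z-o[2])/d[2]
def proj(n,p):
    c,f,M=cam(n); q=M[:3,:3]@np.array(p)+M[:3,3]; return np.array([c["cx"]+f*q[0]/q[2],c["cy"]+f*q[1]/q[2]])
def two(a,b):
    (o1,d1),(o2,d2)=ray("top",*a),ray("side",*b)
    s=np.linalg.lstsq(np.c_[d1,-d2],o2-o1,rcond=None)[0]
    p,q=o1+s[0]*d1,o2+s[1]*d2; return (p+q)/2,np.linalg.norm(p-q)
def crop(img,x,y,w,h,k): return cv2.resize(img[y:y+h,x:x+w],None,fx=k,fy=k,interpolation=cv2.INTER_CUBIC)
E
python3 - <<'E'
from h import *
t=cv2.imread("pics/top0.png");s=cv2.imread("pics/side0.png")
a=crop(t,145,145,100,90,4); b=crop(s,220,225,100,110,4)[:360]; 
c=crop(t,300,180,100,60,4)[:240];d=crop(t,400,150,100,60,4)[:240]
cv2.imwrite("pics/c0.png",np.vstack([np.hstack([a,b]),np.hstack([c,d])]))
E
```

```text
(no output)
```

View pics/c0.png

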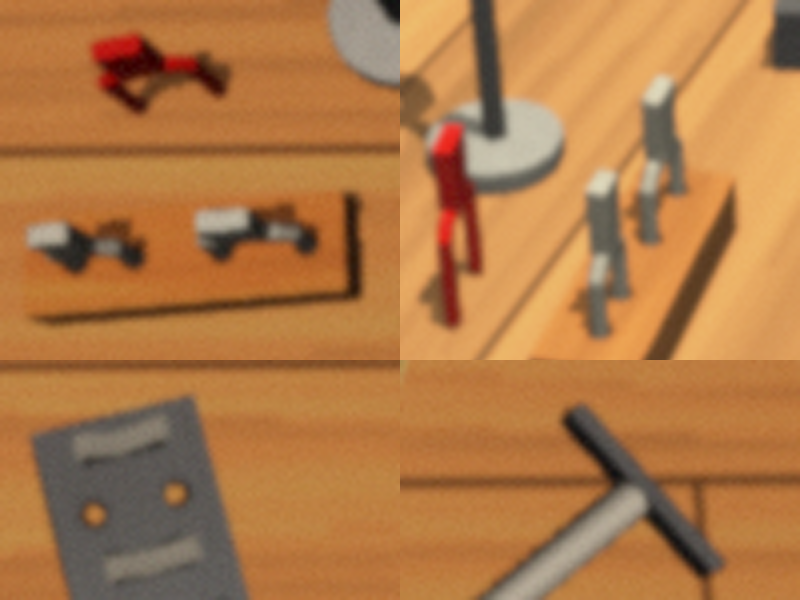

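The wider U-bolt is the one with the broader tab: top view (201,200), nearer the saddle. The narrow one is at (157,204). The saddle holes are at (323.5,218.5) and (344,213.5), and its stop is at the robot end (~(345,248)). The red bolt (177,158) and the yellow T are decoys.

Run:
```python
from h import *
t=cv2.imread("pics/top0.png");hsv=cv2.cvtColor(t,cv2.COLOR_BGR2HSV)
def comps(m,x,y,w,h,amin):
    mm=np.zeros(m.shape,np.uint8);mm[y:y+h,x:x+w]=m[y:y+h,x:x+w]
    n,l,s,c=cv2.connectedComponentsWithStats(mm)
    return [(l==i,s[i],c[i]) for i in range(1,n) if s[i,4]>=amin]
grey=((hsv[:,:,1]<90)).astype(np.uint8)
# holes: orange inside plate
org=((hsv[:,:,1]>90)&(hsv[:,:,2]>90)).astype(np.uint8)
H=[]
for l,s,c in comps(org,312,204,45,22,6):
    if s[4]<80: p=plane("top",*c,.048);H.append(p);print("hole",c,s[4],p.round(4))
print("saddle sep",np.linalg.norm(H[0]-H[1]),"mid",(H[0]+H[1])/2)
for l,s,c in comps((grey&(hsv[:,:,2]>115)).astype(np.uint8),305,185,60,65,15): print("cradle?",c,s,plane("top",*c,.072).round(4))
print("bright rest")
for l,s,c in comps((grey&(hsv[:,:,2]>105)).astype(np.uint8),410,155,80,75,30):
    ys,xs=np.where(l);P=np.array([plane("top",x,y,.02) for x,y in zip(xs,ys)])[:,:2]
    (cx,cy),(w,h),a=cv2.minAreaRect(P.astype(np.float32)*1000);print("stem",c,s,(cx,cy),(w,h),a)
for l,s,c in comps((grey&(hsv[:,:,2]<=105)).astype(np.uint8),410,155,80,75,30):
    ys,xs=np.where(l);P=np.array([plane("top",x,y,.025) for x,y in zip(xs,ys)])[:,:2]
    (cx,cy),(w,h),a=cv2.minAreaRect(P.astype(np.float32)*1000);print("rail",c,s,(cx,cy),(w,h),a)
for l,s,c in comps((grey&(hsv[:,:,2]>150)).astype(np.uint8),148,190,80,35,15):
    ys,xs=np.where(l);P=np.array([plane("top",x,y,.128) for x,y in zip(xs,ys)])[:,:2]
    print("tab",c,s,cv2.minAreaRect(P.astype(np.float32)*1000))
for n,u,v in(("lampfoot",245,150),("bowl",380,150),("jar",378,277),("tin",244,273)): print(n,plane("top",u,v,{"lampfoot":0.01,"bowl":.05,"jar":.075,"tin":.065}[n]).round(3))
sd=cv2.imread("pics/side0.png");
cv2.imwrite("pics/s1.png",crop(sd,245,180,150,110,5))
```

```text
hole [354.75555556 209.28888889] 45 [ 0.5162 -0.0966  0.048 ]
hole [343.45454545 213.21212121] 33 [ 0.5071 -0.0699  0.048 ]
hole [312.46666667 221.93333333] 15 [0.4872 0.0028 0.048 ]
hole [323.1875  218.28125] 32 [ 0.4956 -0.0223  0.048 ]
saddle sep 0.028214321373397234 mid [ 0.51162685 -0.08323872  0.048     ]
cradle? [330.17857143 198.96428571] [319 194  23  10 112] [ 0.5368 -0.0385  0.072 ]
cradle? [337.87068966 229.40517241] [326 224  24  11 116] [ 0.4666 -0.0548  0.072 ]
bright rest
stem [440.31177829 198.79907621] [419 181  43  37 433] (545.8186645507812, -309.5029296875) (21.064170837402344, 127.61260986328125) 37.439266204833984
rail [460.2972028  182.27622378] [442 162  38  41 286] (576.9343872070312, -348.60784912109375) (125.23014068603516, 39.08219909667969) 38.410865783691406
tab [199.58928571 199.51785714] [194 197  13   6  56] ((527.7152099609375, 243.8297119140625), (9.681452751159668, 26.331085205078125), 7.80509614944458)
tab [155.97560976 203.12195122] [152 201   9   6  41] ((520.7501831054688, 337.926025390625), (9.997788429260254, 17.92418098449707), 11.109134674072266)
lampfoot [0.676 0.172 0.01 ]
bowl [ 0.66  -0.161  0.05 ]
jar [ 0.36  -0.141  0.075]
tin [0.372 0.156 0.065]
```

View pics/s1.png

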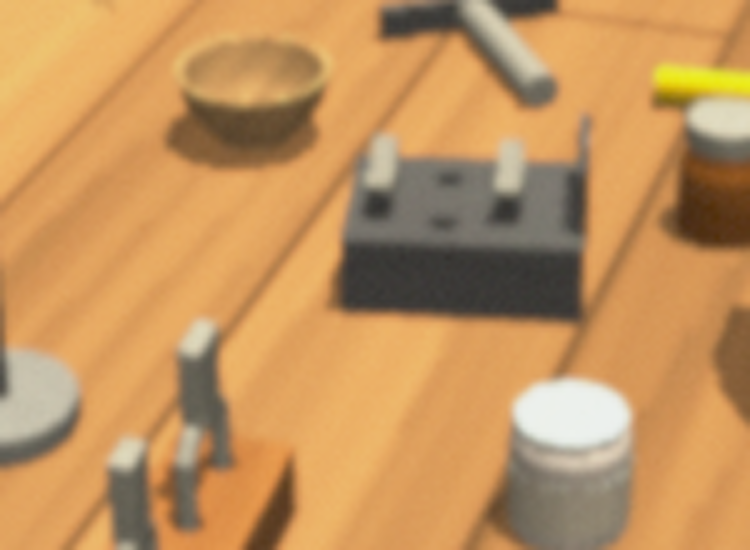

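The holes are 48.9 mm apart and the cradles 72 mm, both as specified. That puts the seat at (0.5015, -0.0465) with yaw about 13.3°. The stem middle is at (0.546, -0.3095) with its axis at -52°. The wide tab is at (0.528, 0.244), bolt yaw about 4–6°, 94 mm from the narrow one as given. The side view agrees.

```bash
cat >> h.py <<'E'
from scipy.spatial.transform import Rotation as Ro
def go(x,y,z,yaw):
    o=bot.get_obs();R=Ro.from_euler("xyz",o["tcp_rot"],degrees=True);T=Ro.from_euler("xyz",[180,0,yaw],degrees=True)
    d=R.inv().apply(np.array([x,y,z])-o["ee_pos"])*1000
    print("t",round(o["time"],2),"tool mm",d.round(1),"after turn axes",(T.inv().apply(np.array([x,y,z])-o["ee_pos"])*1000).round(1),"twist",(R.inv()*T).as_rotvec().round(3),"pose",o["ee_pos"].round(4),o["tcp_rot"].round(1),"F",o["wrist_force"].round(1))
E
python3 -c "
from h import *
go(.552,-.317,.12,-52)"
```

```text
t 0.1 tool mm [425.8 -76.5 110.7] after turn axes [  72.5 -426.5  110.7] twist [-1.000e-03  1.000e-03  1.224e+00] pose [ 0.1713 -0.5224  0.2307] [-179.9    0.    18.2] F [ 0.8  0.  -0.2]
```

```bash
python3 -m crank '[{"gripper":85,"travel":[35,-6.5,8],"twist":[0,0,0]},{"gripper":85,"travel":[35,-6.5,8],"twist":[0,0,0]},{"gripper":85,"travel":[35,-6.5,8],"twist":[0,0,0]},{"gripper":85,"travel":[35,-6.5,8],"twist":[0,0,0]},{"gripper":85,"travel":[35,-6.5,8],"twist":[0,0,0]},{"gripper":85,"travel":[35,-6.5,8],"twist":[0,0,0]},{"gripper":85,"travel":[35,-6.5,8],"twist":[0,0,0]},{"gripper":85,"travel":[35,-6.5,8],"twist":[0,0,0]},{"gripper":85,"travel":[35,-6.5,8],"twist":[0,0,0]},{"gripper":85,"travel":[35,-6.5,8],"twist":[0,0,0]},{"gripper":85,"travel":[35,-6.5,8],"twist":[0,0,0]},{"gripper":85,"travel":[35,-6.5,8],"twist":[0,0,0]}]'
python3 -m crank '[{"gripper":85,"travel":[0,0,0],"twist":[0,0,0.175]},{"gripper":85,"travel":[0,0,0],"twist":[0,0,0.175]},{"gripper":85,"travel":[0,0,0],"twist":[0,0,0.175]},{"gripper":85,"travel":[0,0,0],"twist":[0,0,0.175]},{"gripper":85,"travel":[0,0,0],"twist":[0,0,0.175]},{"gripper":85,"travel":[0,0,0],"twist":[0,0,0.175]},{"gripper":85,"travel":[0,0,0],"twist":[0,0,0.175]},{"gripper":85,"travel":[0,0,0],"twist":[0,0,0]}]'
python3 - <<'E'
from h import *
go(.552,-.317,.12,-52)
t=bot.camera("top")[:,:,::-1];s=bot.camera("side")[:,:,::-1]
cv2.imwrite("pics/g1.png",np.hstack([crop(t,380,130,130,120,3),crop(s,290,130,130,120,3)]))
E
```

```text
time: 1.6
ee_pos: [0.547, -0.3169, 0.1345]
tcp_rot: [-180.0, 0.0, 18.2]
wrist_force: [0.9, -1.3, 0.5]
opening: 0.0847
grasp_force: 0.0
time: 2.6
ee_pos: [0.4797, -0.4009, 0.1347]
tcp_rot: [-175.6, 0.7, -41.8]
wrist_force: [-1.4, 0.1, -0.2]
opening: 0.0849
grasp_force: 0.0
t 2.6 tool mm [  -1.9 -109.2   23.3] after turn axes [ -21.6 -108.6   14.7] twist [-0.076  0.019  0.177] pose [ 0.4797 -0.4009  0.1347] [-175.6    0.7  -41.8] F [-1.4  0.1 -0.2]
```

View pics/g1.png

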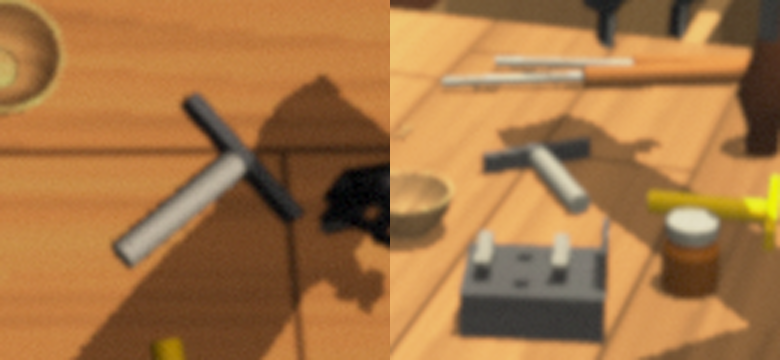

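The rest is untouched: stem from (420,213) to (462,183) in the top view, gripper to its right. The turn moved the TCP off its spot, so I check the joints.

```bash
python3 -m crank '[{"gripper":85,"travel":[0,0,0],"twist":[0,0,0]},{"gripper":85,"travel":[0,0,0],"twist":[0,0,0]}]'; python3 -c "
from h import *
go(.552,-.317,.12,-52);print(bot.get_obs()['q'])"
```

```text
time: 2.95
ee_pos: [0.4828, -0.3976, 0.1353]
tcp_rot: [-175.6, 0.7, -41.4]
wrist_force: [0.5, -0.2, -0.5]
opening: 0.0848
grasp_force: 0.0
t 2.95 tool mm [  -1.3 -104.7   23.5] after turn axes [ -20.9 -104.2   15.3] twist [-0.076  0.019  0.184] pose [ 0.4828 -0.3976  0.1353] [-175.6    0.7  -41.4] F [ 0.5 -0.2 -0.5]
[-41.48813818  15.17579145  11.0053938   86.49018141   4.42642034
 179.94180595]
```

Joint 6 hit its limit, so I use the half-turn-equivalent grasp at yaw 128° instead.

```bash
python3 -m crank '[{"gripper":85,"travel":[0,0,-3],"twist":[0,0,-0.175]},{"gripper":85,"travel":[0,0,0],"twist":[0,0,-0.175]},{"gripper":85,"travel":[0,0,0],"twist":[0,0,-0.175]},{"gripper":85,"travel":[0,0,0],"twist":[0,0,-0.175]},{"gripper":85,"travel":[0,0,0],"twist":[0,0,-0.175]},{"gripper":85,"travel":[0,0,0],"twist":[0,0,-0.175]},{"gripper":85,"travel":[0,0,0],"twist":[0,0,-0.175]},{"gripper":85,"travel":[0,0,0],"twist":[0,0,-0.175]},{"gripper":85,"travel":[0,0,0],"twist":[0,0,-0.175]},{"gripper":85,"travel":[0,0,0],"twist":[0,0,-0.175]},{"gripper":85,"travel":[0,0,0],"twist":[0,0,-0.175]},{"gripper":85,"travel":[0,0,0],"twist":[0,0,-0.175]}]'
python3 -m crank '[{"gripper":85,"travel":[0,0,0],"twist":[0,0,-0.175]},{"gripper":85,"travel":[0,0,0],"twist":[0,0,-0.175]},{"gripper":85,"travel":[0,0,0],"twist":[0,0,-0.175]},{"gripper":85,"travel":[0,0,0],"twist":[0,0,-0.175]},{"gripper":85,"travel":[0,0,0],"twist":[0,0,-0.175]},{"gripper":85,"travel":[0,0,0],"twist":[0,0,0]}]'
python3 -c "
from h import *
go(.552,-.317,.10,128);print(bot.get_obs()['q'])"
```

```text
time: 4.45
ee_pos: [0.4826, -0.398, 0.1383]
tcp_rot: [178.3, -4.1, 79.2]
wrist_force: [0.3, -0.1, -0.1]
opening: 0.085
grasp_force: 0.0
time: 5.2
ee_pos: [0.4825, -0.3981, 0.1383]
tcp_rot: [175.7, -1.4, 128.9]
wrist_force: [-0.5, 0.9, 0.4]
opening: 0.0849
grasp_force: 0.0
t 5.2 tool mm [ 18.4 101.9  46.5] after turn axes [ 21.1 104.7  38.3] twist [ 0.074 -0.025  0.016] pose [ 0.4825 -0.3981  0.1383] [175.7  -1.4 128.9] F [-0.5  0.9  0.4]
[-41.54357788  15.18038988  11.34447909  86.82400542   4.42564227
   9.53683855]
```

```bash
python3 -m crank '[{"gripper":85,"travel":[0,0,0],"twist":[0.074,-0.025,0.016]},{"gripper":85,"travel":[5,26,0],"twist":[0,0,0]},{"gripper":85,"travel":[5,26,0],"twist":[0,0,0]},{"gripper":85,"travel":[5,26,0],"twist":[0,0,0]},{"gripper":85,"travel":[5,26,20],"twist":[0,0,0]},{"gripper":85,"travel":[0,0,18],"twist":[0,0,0]},{"gripper":85,"travel":[0,0,0],"twist":[0,0,0]}]'
python3 - <<'E'
from h import *
go(.552,-.317,.10,128);go(.552,-.317,.004,128)
t=bot.camera("top")[:,:,::-1];s=bot.camera("side")[:,:,::-1]
cv2.imwrite("pics/g2.png",np.hstack([crop(t,380,130,130,120,3),crop(s,290,130,130,120,3)]))
E
```

```text
time: 6.08
ee_pos: [0.5507, -0.3185, 0.0985]
tcp_rot: [-179.9, -0.1, 127.9]
wrist_force: [-0.4, -0.2, 0.1]
opening: 0.085
grasp_force: 0.0
t 6.08 tool mm [ 0.4  1.9 -1.5] after turn axes [ 0.4  1.9 -1.5] twist [-0.001 -0.002 -0.002] pose [ 0.5507 -0.3185  0.0985] [-1.799e+02 -1.000e-01  1.279e+02] F [-0.4 -0.2  0.1]
t 6.08 tool mm [ 0.2  2.  94.5] after turn axes [ 0.4  1.9 94.5] twist [-0.001 -0.002 -0.002] pose [ 0.5507 -0.3185  0.0985] [-1.799e+02 -1.000e-01  1.279e+02] F [-0.4 -0.2  0.1]
```

View pics/g2.png

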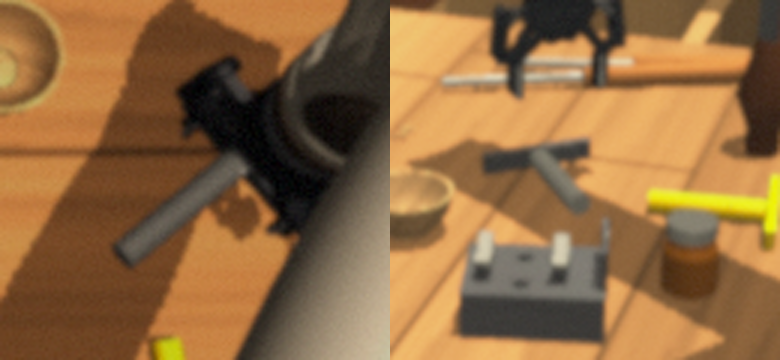

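The gripper straddles the stem line: fingers at (455,160) and (477,205) in the top view, parallel to the rail. I descend and grip.

```bash
python3 -m crank '[{"gripper":85,"travel":[0.5,2,25],"twist":[0,0,0]},{"gripper":85,"travel":[0,0,25],"twist":[0,0,0]},{"gripper":85,"travel":[0,0,20],"twist":[0,0,0]},{"gripper":85,"travel":[0,0,15],"twist":[0,0,0]},{"gripper":85,"travel":[0,0,9],"twist":[0,0,0]},{"gripper":15,"travel":[0,0,0],"twist":[0,0,0]},{"gripper":15,"travel":[0,0,0],"twist":[0,0,0]},{"gripper":15,"travel":[0,0,0],"twist":[0,0,0]},{"gripper":15,"travel":[0,0,0],"twist":[0,0,0]},{"gripper":15,"travel":[0,0,0],"twist":[0,0,0]},{"gripper":15,"travel":[0,0,0],"twist":[0,0,0]}]' 90; python3 -c "
from h import *
go(.552,-.317,.15,128)"
```

```text
time: 7.55
ee_pos: [0.5534, -0.3176, 0.0075]
tcp_rot: [180.0, 0.1, 128.0]
wrist_force: [-1.1, 0.5, 5.1]
opening: 0.0214
grasp_force: 88.4
t 7.55 tool mm [   1.1   -0.6 -142.5] after turn axes [   1.3   -0.7 -142.5] twist [ 0.001  0.002 -0.   ] pose [ 0.5534 -0.3176  0.0075] [1.80e+02 1.00e-01 1.28e+02] F [-1.1  0.5  5.1]
```

Opening 21.4 mm (less than the 25 mm stem) means the grip is above the centre line. I reopen, go lower and grip again.

```bash
python3 -m crank '[{"gripper":60,"travel":[0,0,0],"twist":[0,0,0]},{"gripper":60,"travel":[0,0,0],"twist":[0,0,0]},{"gripper":60,"travel":[0,0,3],"twist":[0,0,0]},{"gripper":60,"travel":[0,0,3],"twist":[0,0,0]},{"gripper":60,"travel":[0,0,0],"twist":[0,0,0]}]'
python3 -m crank '[{"gripper":15,"travel":[0,0,0],"twist":[0,0,0]},{"gripper":15,"travel":[0,0,0],"twist":[0,0,0]},{"gripper":15,"travel":[0,0,0],"twist":[0,0,0]},{"gripper":15,"travel":[0,0,0],"twist":[0,0,0]},{"gripper":15,"travel":[0,0,0],"twist":[0,0,0]}]'
```

```text
time: 8.18
ee_pos: [0.5527, -0.3172, -0.0002]
tcp_rot: [-180.0, -0.0, 128.0]
wrist_force: [-0.1, 0.0, -0.8]
opening: 0.0599
grasp_force: 0.0
time: 8.8
ee_pos: [0.5531, -0.3174, 0.0008]
tcp_rot: [180.0, 0.0, 128.0]
wrist_force: [-0.9, 2.0, 5.6]
opening: 0.0221
grasp_force: 88.4
```

```bash
python3 -m crank '[{"gripper":15,"travel":[0,0,-10],"twist":[0,0,0]},{"gripper":15,"travel":[0,0,-25],"twist":[0,0,0]},{"gripper":15,"travel":[0,0,-35],"twist":[0,0,0]},{"gripper":15,"travel":[0,0,-40],"twist":[0,0,0]},{"gripper":15,"travel":[0,0,-40],"twist":[0,0,0]},{"gripper":15,"travel":[0,0,0],"twist":[0,0,0]},{"gripper":15,"travel":[0,0,0],"twist":[0,0,0]}]'
python3 - <<'E'
from h import *
print(bot.get_obs()['torque'])
go(.5015,-.0465,.15,193.3)
t=bot.camera("top")[:,:,::-1];s=bot.camera("side")[:,:,::-1]
cv2.imwrite("pics/g3.png",np.hstack([crop(t,380,110,130,140,3),crop(s,290,80,130,140,3)]))
E
```

```text
time: 9.68
ee_pos: [0.5523, -0.317, 0.1482]
tcp_rot: [-179.9, -0.1, 128.0]
wrist_force: [-0.5, -0.1, -6.9]
opening: 0.0221
grasp_force: 88.9
[0.09133728 0.05134181 0.0138722 ]
t 9.68 tool mm [244.6 126.4  -1.4] after turn axes [-12.8 275.   -1.8] twist [ 0.    -0.002 -1.14 ] pose [ 0.5523 -0.317   0.1482] [-1.799e+02 -1.000e-01  1.280e+02] F [-0.5 -0.1 -6.9]
```

View pics/g3.png

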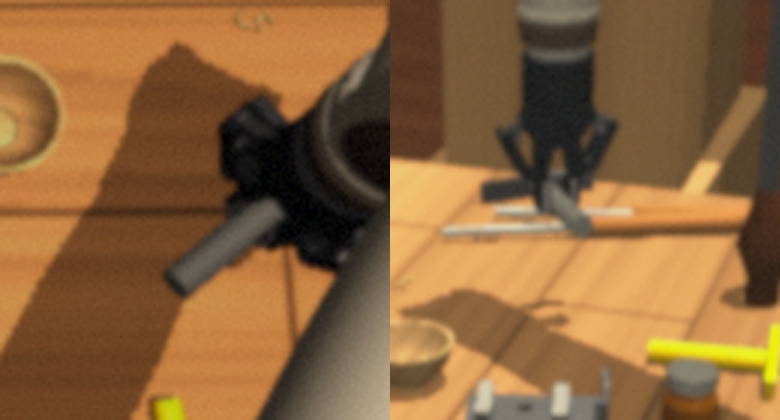

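Held, with no visible tilt. Stem end: top view (440,203), side view (355,155). I check level by triangulating it, then rotate and carry it above the saddle.

```bash
python3 -c "
from h import *
print(two((439.5,203),(355,155)))"; python3 -m crank '[{"gripper":15,"travel":[0,0,0],"twist":[0,0,-0.1425]},{"gripper":15,"travel":[0,0,0],"twist":[0,0,-0.1425]},{"gripper":15,"travel":[0,0,0],"twist":[0,0,-0.1425]},{"gripper":15,"travel":[0,0,0],"twist":[0,0,-0.1425]},{"gripper":15,"travel":[0,0,0],"twist":[0,0,-0.1425]},{"gripper":15,"travel":[0,0,0],"twist":[0,0,-0.1425]},{"gripper":15,"travel":[0,0,0],"twist":[0,0,-0.1425]},{"gripper":15,"travel":[0,0,0],"twist":[0,0,-0.1425]},{"gripper":15,"travel":[0,0,0],"twist":[0,0,0]}]'
python3 -m crank '[{"gripper":15,"travel":[-2,27.5,0],"twist":[0,0,0]},{"gripper":15,"travel":[-2,27.5,0],"twist":[0,0,0]},{"gripper":15,"travel":[-2,27.5,0],"twist":[0,0,0]},{"gripper":15,"travel":[-2,27.5,0],"twist":[0,0,0]},{"gripper":15,"travel":[-2,27.5,0],"twist":[0,0,0]},{"gripper":15,"travel":[-2,27.5,0],"twist":[0,0,0]},{"gripper":15,"travel":[-2,27.5,0],"twist":[0,0,0]},{"gripper":15,"travel":[-2,27.5,0],"twist":[0,0,0]},{"gripper":15,"travel":[-2,27.5,0],"twist":[0,0,0]},{"gripper":15,"travel":[-2,27.5,0],"twist":[0,0,0]},{"gripper":15,"travel":[0,0,0],"twist":[0,0,0]},{"gripper":15,"travel":[0,0,0],"twist":[0,0,0]}]'
python3 - <<'E'
from h import *
go(.5093,-.0447,.06,193.3)
t=bot.camera("top")[:,:,::-1];s=bot.camera("side")[:,:,::-1]
cv2.imwrite("pics/g4.png",np.hstack([crop(t,270,120,130,140,3),crop(s,270,120,130,140,3)]))
E
```

```text
(array([ 0.50673172, -0.26230729,  0.15893824]), np.float64(0.006122244221529276))
time: 10.9
ee_pos: [0.5523, -0.317, 0.1486]
tcp_rot: [179.9, -0.1, -166.8]
wrist_force: [0.0, 0.1, -6.6]
opening: 0.0223
grasp_force: 88.6
time: 12.4
ee_pos: [0.509, -0.0453, 0.1499]
tcp_rot: [-180.0, -0.0, -166.8]
wrist_force: [0.3, -1.0, -6.1]
opening: 0.022
grasp_force: 89.3
t 12.4 tool mm [-0.4  0.5 89.9] after turn axes [-0.4  0.5 89.9] twist [-0.    -0.    -0.002] pose [ 0.509  -0.0453  0.1499] [-180.    -0.  -166.8] F [ 0.3 -1.  -6.1]
```

View pics/g4.png

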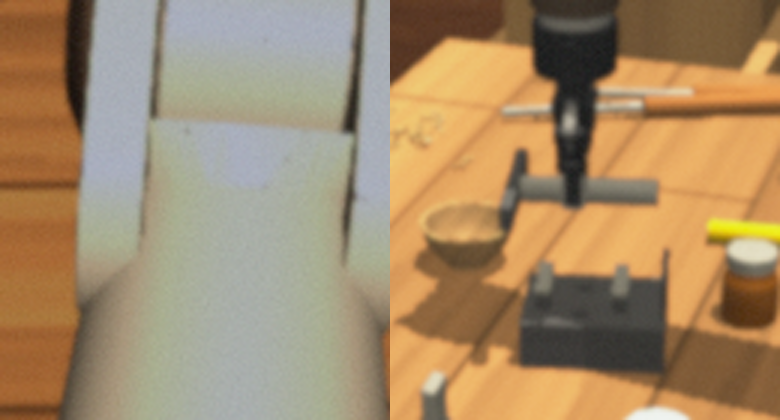

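Level (end height 159 mm against 160 expected), grip about 8.7 mm from mid-stem, stem parallel to the saddle in the side view, rail to the open end. I lower it gently.

```bash
python3 -m crank '[{"gripper":15,"travel":[-0.5,0.5,20],"twist":[0,0,0]},{"gripper":15,"travel":[0,0,25],"twist":[0,0,0]},{"gripper":15,"travel":[0,0,20],"twist":[0,0,0]},{"gripper":15,"travel":[0,0,10],"twist":[0,0,0]},{"gripper":15,"travel":[0,0,5],"twist":[0,0,0]},{"gripper":15,"travel":[0,0,5],"twist":[0,0,0]},{"gripper":15,"travel":[0,0,0],"twist":[0,0,0]}]'
python3 -m crank '[{"gripper":15,"travel":[0,0,1.5],"twist":[0,0,0]},{"gripper":15,"travel":[0,0,1.5],"twist":[0,0,0]},{"gripper":15,"travel":[0,0,0],"twist":[0,0,0]}]'
```

```text
time: 13.38
ee_pos: [0.5096, -0.0446, 0.0654]
tcp_rot: [-180.0, 0.0, -166.7]
wrist_force: [-0.8, -0.2, -6.6]
opening: 0.022
grasp_force: 89.4
time: 13.75
ee_pos: [0.5095, -0.0445, 0.0623]
tcp_rot: [-180.0, 0.0, -166.7]
wrist_force: [-0.3, -0.1, -7.1]
opening: 0.0219
grasp_force: 89.4
```

```bash
python3 -m crank '[{"gripper":15,"travel":[0,0,1.5],"twist":[0,0,0]},{"gripper":15,"travel":[0,0,0],"twist":[0,0,0]}]'
python3 -m crank '[{"gripper":15,"travel":[0,0,1],"twist":[0,0,0]},{"gripper":15,"travel":[0,0,0],"twist":[0,0,0]}]'
```

```text
time: 14.0
ee_pos: [0.5095, -0.0445, 0.0606]
tcp_rot: [-180.0, 0.0, -166.7]
wrist_force: [0.2, 0.0, -6.7]
opening: 0.0223
grasp_force: 89.4
time: 14.25
ee_pos: [0.5096, -0.0444, 0.0601]
tcp_rot: [-180.0, 0.0, -166.7]
wrist_force: [-1.0, 1.2, -1.3]
opening: 0.0222
grasp_force: 89.8
```

Contact at exactly the expected height. I release and rise.

```bash
python3 -m crank '[{"gripper":50,"travel":[0,0,0],"twist":[0,0,0]},{"gripper":50,"travel":[0,0,0],"twist":[0,0,0]},{"gripper":50,"travel":[0,0,0],"twist":[0,0,0]},{"gripper":50,"travel":[0,0,-15],"twist":[0,0,0]},{"gripper":50,"travel":[0,0,-30],"twist":[0,0,0]},{"gripper":50,"travel":[0,0,-40],"twist":[0,0,0]},{"gripper":50,"travel":[0,0,-40],"twist":[0,0,0]},{"gripper":50,"travel":[0,0,-25],"twist":[0,0,0]},{"gripper":50,"travel":[0,0,0],"twist":[0,0,0]}]'; python3 -c "
from h import *
go(.528,.244,.2,94)"
```

```text
time: 15.38
ee_pos: [0.5104, -0.0446, 0.2128]
tcp_rot: [-179.9, 0.3, -166.7]
wrist_force: [0.4, -0.6, -0.1]
opening: 0.0499
grasp_force: 0.0
t 15.38 tool mm [-83.4 276.8  12.7] after turn axes [286.7  37.7  12.8] twist [0.003 0.005 1.733] pose [ 0.5104 -0.0446  0.2128] [-179.9    0.3 -166.7] F [ 0.4 -0.6 -0.1]
```

```bash
python3 -m crank '[{"gripper":50,"travel":[0,0,0],"twist":[0,0,0.172]},{"gripper":50,"travel":[0,0,0],"twist":[0,0,0.172]},{"gripper":50,"travel":[0,0,0],"twist":[0,0,0.172]},{"gripper":50,"travel":[0,0,0],"twist":[0,0,0.172]},{"gripper":50,"travel":[0,0,0],"twist":[0,0,0.172]},{"gripper":50,"travel":[0,0,0],"twist":[0,0,0.172]},{"gripper":50,"travel":[0,0,0],"twist":[0,0,0.172]},{"gripper":50,"travel":[0,0,0],"twist":[0,0,0.172]},{"gripper":50,"travel":[0,0,0],"twist":[0,0,0.172]},{"gripper":50,"travel":[0,0,0],"twist":[0,0,0.172]},{"gripper":50,"travel":[0,0,0],"twist":[0,0,0]}]'
python3 -m crank '[{"gripper":50,"travel":[35,4.5,0],"twist":[0,0,0]},{"gripper":50,"travel":[35,4.5,0],"twist":[0,0,0]},{"gripper":50,"travel":[35,4.5,0],"twist":[0,0,0]},{"gripper":50,"travel":[35,4.5,0],"twist":[0,0,0]},{"gripper":50,"travel":[35,4.5,0],"twist":[0,0,0]},{"gripper":50,"travel":[35,4.5,0],"twist":[0,0,0]},{"gripper":50,"travel":[35,4.5,0],"twist":[0,0,0]},{"gripper":50,"travel":[35,4.5,0],"twist":[0,0,0]},{"gripper":50,"travel":[0,0,0],"twist":[0,0,0]},{"gripper":50,"travel":[0,0,0],"twist":[0,0,0]}]'
python3 - <<'E'
from h import *
go(.528,.244,.175,94.5)
t=bot.camera("top")[:,:,::-1];s=bot.camera("side")[:,:,::-1]
cv2.imwrite("pics/top2.png",t);cv2.imwrite("pics/side2.png",s)
cv2.imwrite("pics/g5.png",np.vstack([np.hstack([crop(t,150,160,130,90,3),crop(s,210,190,130,90,3)]),np.hstack([crop(t,280,160,130,100,3),crop(s,290,160,130,100,3)])]))
E
```

```text
time: 16.75
ee_pos: [0.5092, -0.0445, 0.2092]
tcp_rot: [-180.0, 0.0, 94.8]
wrist_force: [0.3, 0.5, -0.3]
opening: 0.0504
grasp_force: 0.0
time: 18.0
ee_pos: [0.522, 0.2372, 0.2094]
tcp_rot: [-180.0, 0.0, 94.9]
wrist_force: [-0.5, -0.4, 0.0]
opening: 0.0501
grasp_force: 0.0
t 18.0 tool mm [ 6.3  6.5 34.4] after turn axes [ 6.4  6.5 34.4] twist [-0.     0.001  0.007] pose [0.522  0.2372 0.2094] [-180.     0.    94.9] F [-0.5 -0.4  0. ]
```

View pics/g5.png

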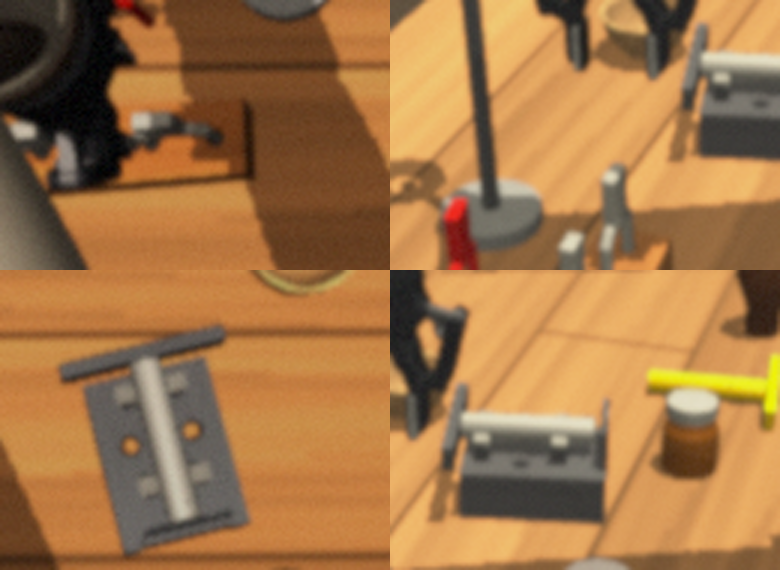

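The rest sits centred in both cradles, rail over the open end, both holes clear ((323,219), (344,213)). The wide tab is at (201,200). I cross-check it with the side view (285,247).

```bash
python3 -c "
from h import *
print(two((199.6,199.5),(284.7,246.5)))
t=cv2.imread('pics/top2.png');h=cv2.cvtColor(t,cv2.COLOR_BGR2HSV)
m=((h[:,:,1]>90)&(h[:,:,2]>90)).astype(np.uint8)
n,l,s,c=cv2.connectedComponentsWithStats(m[204:230,315:353])
for i in range(1,n):
  if 8<s[i,4]<60: print(c[i]+[315,204],s[i,4],plane('top',*(c[i]+[315,204]),.045))
g=((h[:,:,1]<70)&(h[:,:,2]>150)).astype(np.uint8);n,l,s,c=cv2.connectedComponentsWithStats(g[180:250,300:370])
for i in range(1,n):
  if s[i,4]>60:
    ys,xs=np.where(l==i);P=np.array([plane('top',x+300,y+180,.081)[:2] for x,y in zip(xs,ys)],np.float32)*1000
    print('stem',cv2.minAreaRect(P))
go(.5285,.244,.088,94.5)
"
```

```text
(array([0.52699758, 0.24412522, 0.1290191 ]), np.float64(0.0010917949492332249))
[343.45714286 213.08571429] 35 [ 0.50785714 -0.07009097  0.045     ]
[323.05714286 218.11428571] 35 [ 0.49640164 -0.02201433  0.045     ]
stem ((496.7619934082031, -47.35193634033203), (122.67903137207031, 15.599079132080078), 12.475566864013672)
t 18.1 tool mm [  6.8   6.8 121.8] after turn axes [  6.8   6.8 121.8] twist [0.    0.    0.005] pose [0.5222 0.2367 0.2098] [180.    0.   94.8] F [-0.5  0.6 -0.8]
```

```bash
python3 -m crank '[{"gripper":50,"travel":[6,6.5,15],"twist":[0,0,0]},{"gripper":50,"travel":[0,0,15],"twist":[0,0,0]},{"gripper":50,"travel":[0,0,15],"twist":[0,0,0]},{"gripper":50,"travel":[0,0,0],"twist":[0,0,0]}]'; python3 -c "
from h import *
go(.5285,.244,.088,94.5)"
```

```text
time: 18.6
ee_pos: [0.5274, 0.2436, 0.1628]
tcp_rot: [-179.9, 0.1, 94.7]
wrist_force: [-0.2, 0.6, -0.0]
opening: 0.0497
grasp_force: 0.0
t 18.6 tool mm [ 0.4  1.3 74.8] after turn axes [ 0.3  1.1 74.8] twist [-0.002  0.001  0.004] pose [0.5274 0.2436 0.1628] [-1.799e+02  1.000e-01  9.470e+01] F [-0.2  0.6 -0. ]
```

```bash
python3 -m crank '[{"gripper":50,"travel":[0,0,25],"twist":[0,0,0]},{"gripper":50,"travel":[0,0,25],"twist":[0,0,0]},{"gripper":50,"travel":[0,0,17],"twist":[0,0,0]},{"gripper":50,"travel":[0,0,7],"twist":[0,0,0]},{"gripper":5,"travel":[0,0,0],"twist":[0,0,0]},{"gripper":5,"travel":[0,0,0],"twist":[0,0,0]},{"gripper":5,"travel":[0,0,0],"twist":[0,0,0]},{"gripper":5,"travel":[0,0,0],"twist":[0,0,0]},{"gripper":5,"travel":[0,0,0],"twist":[0,0,0]},{"gripper":5,"travel":[0,0,0],"twist":[0,0,0]}]' 60
```

```text
time: 19.85
ee_pos: [0.5288, 0.2442, 0.0917]
tcp_rot: [179.9, -0.0, 94.7]
wrist_force: [0.7, 0.2, 5.3]
opening: 0.0115
grasp_force: 59.8
```

```bash
python3 -m crank '[{"gripper":5,"travel":[0,0,-10],"twist":[0,0,0]},{"gripper":5,"travel":[0,0,-20],"twist":[0,0,0]},{"gripper":5,"travel":[0,0,-30],"twist":[0,0,0]},{"gripper":5,"travel":[0,0,-35],"twist":[0,0,0]},{"gripper":5,"travel":[0,0,-30],"twist":[0,0,0]},{"gripper":5,"travel":[0,0,0],"twist":[0,0,0]},{"gripper":5,"travel":[0,0,0],"twist":[0,0,0]}]'
python3 - <<'E'
from h import *
go(.502,-.0463,.21,103.2)
t=bot.camera("top")[:,:,::-1];s=bot.camera("side")[:,:,::-1]
cv2.imwrite("pics/g6.png",np.hstack([crop(t,150,140,130,120,3),crop(s,210,120,130,120,3)]));cv2.imwrite("pics/side3.png",s);cv2.imwrite("pics/top3.png",t)
E
```

```text
time: 20.72
ee_pos: [0.5279, 0.2439, 0.2145]
tcp_rot: [-179.9, 0.0, 94.7]
wrist_force: [1.1, -0.3, -1.9]
opening: 0.0114
grasp_force: 59.0
t 20.73 tool mm [-287.1  -49.8    4.8] after turn axes [-276.7  -91.5    4.5] twist [-0.001  0.001 -0.148] pose [0.5279 0.2439 0.2145] [-179.9    0.    94.7] F [ 1.1 -0.3 -1.9]
```

View pics/g6.png

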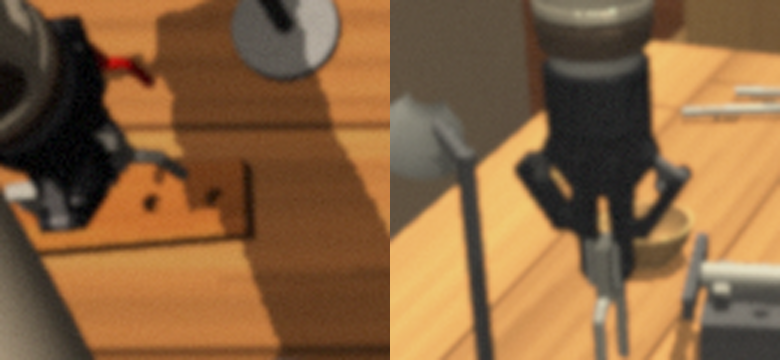

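The bolt is held upright: legs hang at side view (410,230) and the stand holes are empty. I carry it over the saddle.

```bash
python3 -m crank '[{"gripper":5,"travel":[0,0,0],"twist":[0,0,-0.15]},{"gripper":5,"travel":[-27.7,-9.1,0],"twist":[0,0,0]},{"gripper":5,"travel":[-27.7,-9.1,0],"twist":[0,0,0]},{"gripper":5,"travel":[-27.7,-9.1,0],"twist":[0,0,0]},{"gripper":5,"travel":[-27.7,-9.1,0],"twist":[0,0,0]},{"gripper":5,"travel":[-27.7,-9.1,0],"twist":[0,0,0]},{"gripper":5,"travel":[-27.7,-9.1,0],"twist":[0,0,0]},{"gripper":5,"travel":[-27.7,-9.1,0],"twist":[0,0,0]},{"gripper":5,"travel":[-27.7,-9.1,0],"twist":[0,0,0]},{"gripper":5,"travel":[-27.7,-9.1,0],"twist":[0,0,0]},{"gripper":5,"travel":[-27.7,-9.1,0],"twist":[0,0,0]},{"gripper":5,"travel":[0,0,0],"twist":[0,0,0]}]'; python3 -c "
from h import *
a=plane('top',200,207.3,.04);b=plane('top',220.7,205,.04);print('stand holes',a,b,(a+b)/2,np.linalg.norm(a-b))
go(.502,-.0462,.175,103.3)"
```

```text
time: 22.32
ee_pos: [0.503, -0.0479, 0.2147]
tcp_rot: [-179.9, -0.0, 103.2]
wrist_force: [-0.2, 0.3, -0.8]
opening: 0.0115
grasp_force: 58.8
stand holes [0.52568097 0.26918983 0.04      ] [0.53074889 0.22034817 0.04      ] [0.52821493 0.244769   0.04      ] 0.04910388193217853
t 22.32 tool mm [ 1.8 -0.5 39.7] after turn axes [ 1.8 -0.6 39.7] twist [-0.001 -0.    -0.002] pose [ 0.503  -0.0479  0.2147] [-179.9   -0.   103.2] F [-0.2  0.3 -0.8]
```

```bash
python3 -m crank '[{"gripper":5,"travel":[1.8,-0.6,15],"twist":[0,0,0]},{"gripper":5,"travel":[0,0,20],"twist":[0,0,0]},{"gripper":5,"travel":[0,0,20],"twist":[0,0,0]},{"gripper":5,"travel":[0,0,15],"twist":[0,0,0]},{"gripper":5,"travel":[0,0,5],"twist":[0,0,0]},{"gripper":5,"travel":[0,0,0],"twist":[0,0,0]}]'
python3 - <<'E'
from h import *
go(.502,-.0462,.135,103.3)
s=bot.camera("side")[:,:,::-1]
cv2.imwrite("pics/g7.png",crop(s,290,160,100,75,8))
E
```

```text
time: 23.08
ee_pos: [0.5025, -0.0446, 0.1407]
tcp_rot: [180.0, 0.0, 103.4]
wrist_force: [0.3, 0.5, -2.1]
opening: 0.0112
grasp_force: 58.9
t 23.07 tool mm [-1.4 -0.9  5.7] after turn axes [-1.4 -0.9  5.7] twist [0.    0.    0.001] pose [ 0.5025 -0.0446  0.1407] [180.    0.  103.4] F [ 0.3  0.5 -2.1]
```

View pics/g7.png

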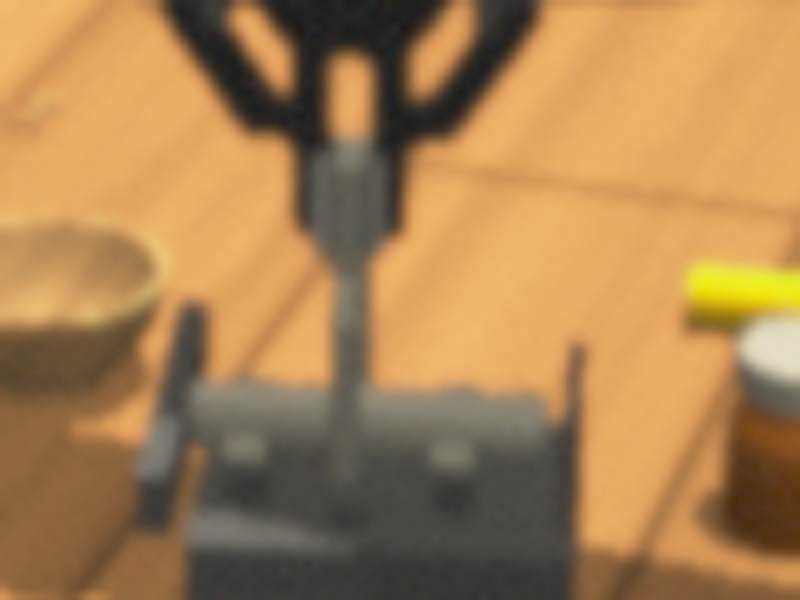

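The near leg (end at side view (333,221)) straddles the stem just above its hole (334,224), about 1 mm off along x. I trim to the measured centre and lower slowly.

```bash
python3 -m crank '[{"gripper":5,"travel":[-1.4,-0.9,4],"twist":[0,0,0]},{"gripper":5,"travel":[0,0,4],"twist":[0,0,0]},{"gripper":5,"travel":[0,0,4],"twist":[0,0,0]},{"gripper":5,"travel":[0,0,4],"twist":[0,0,0]},{"gripper":5,"travel":[0,0,0],"twist":[0,0,0]}]'; python3 -c "
from h import *
go(.502,-.0462,.1,103.3)"
```

```text
time: 23.75
ee_pos: [0.5018, -0.0464, 0.1244]
tcp_rot: [-180.0, 0.0, 103.3]
wrist_force: [0.1, 0.2, -1.8]
opening: 0.011
grasp_force: 58.9
t 23.75 tool mm [ 0.2  0.2 24.4] after turn axes [ 0.2  0.2 24.4] twist [-0.     0.     0.001] pose [ 0.5018 -0.0464  0.1244] [-180.     0.   103.3] F [ 0.1  0.2 -1.8]
```

```bash
python3 -m crank '[{"gripper":5,"travel":[0,0,4],"twist":[0,0,0]},{"gripper":5,"travel":[0,0,4],"twist":[0,0,0]},{"gripper":5,"travel":[0,0,0],"twist":[0,0,0]}]'; python3 -m crank '[{"gripper":5,"travel":[0,0,4],"twist":[0,0,0]},{"gripper":5,"travel":[0,0,4],"twist":[0,0,0]},{"gripper":5,"travel":[0,0,4],"twist":[0,0,0]},{"gripper":5,"travel":[0,0,3],"twist":[0,0,0]},{"gripper":5,"travel":[0,0,0],"twist":[0,0,0]}]'
```

```text
time: 24.12
ee_pos: [0.5018, -0.0464, 0.1163]
tcp_rot: [-180.0, 0.0, 103.3]
wrist_force: [-0.1, -0.0, -2.9]
opening: 0.0111
grasp_force: 58.9
time: 24.75
ee_pos: [0.5019, -0.0464, 0.1015]
tcp_rot: [-180.0, 0.0, 103.3]
wrist_force: [-0.2, 0.7, -2.1]
opening: 0.0115
grasp_force: 58.9
```

```bash
python3 -m crank '[{"gripper":5,"travel":[0,0,1.5],"twist":[0,0,0]},{"gripper":5,"travel":[0,0,1],"twist":[0,0,0]},{"gripper":5,"travel":[0,0,0],"twist":[0,0,0]}]'; python3 -m crank '[{"gripper":5,"travel":[0,0,0.7],"twist":[0,0,0]},{"gripper":5,"travel":[0,0,0],"twist":[0,0,0]}]'
```

```text
time: 25.12
ee_pos: [0.502, -0.0464, 0.0993]
tcp_rot: [180.0, 0.0, 103.3]
wrist_force: [-0.4, -0.3, -1.6]
opening: 0.0111
grasp_force: 58.9
time: 25.38
ee_pos: [0.5021, -0.0465, 0.0988]
tcp_rot: [180.0, 0.0, 103.3]
wrist_force: [-0.7, 0.4, 0.5]
opening: 0.0112
grasp_force: 59.5
```

Contact at the expected seated height (98.7 mm). I release and back off straight up.

```bash
python3 -m crank '[{"gripper":45,"travel":[0,0,0],"twist":[0,0,0]},{"gripper":45,"travel":[0,0,0],"twist":[0,0,0]},{"gripper":45,"travel":[0,0,0],"twist":[0,0,0]},{"gripper":45,"travel":[0,0,-10],"twist":[0,0,0]},{"gripper":45,"travel":[0,0,-20],"twist":[0,0,0]},{"gripper":45,"travel":[0,0,-30],"twist":[0,0,0]},{"gripper":45,"travel":[0,0,-30],"twist":[0,0,0]},{"gripper":45,"travel":[0,0,0],"twist":[0,0,0]},{"gripper":45,"travel":[0,0,0],"twist":[0,0,0]},{"gripper":45,"travel":[0,0,0],"twist":[0,0,0]}]'
python3 - <<'E'
from h import *
s=bot.camera("side")[:,:,::-1]
cv2.imwrite("pics/g8.png",crop(s,290,160,100,75,8))
E
```

```text
time: 26.62
ee_pos: [0.5016, -0.0464, 0.1876]
tcp_rot: [-179.9, -0.0, 103.3]
wrist_force: [-0.2, 0.8, 0.2]
opening: 0.0451
grasp_force: 0.0
```

View pics/g8.png

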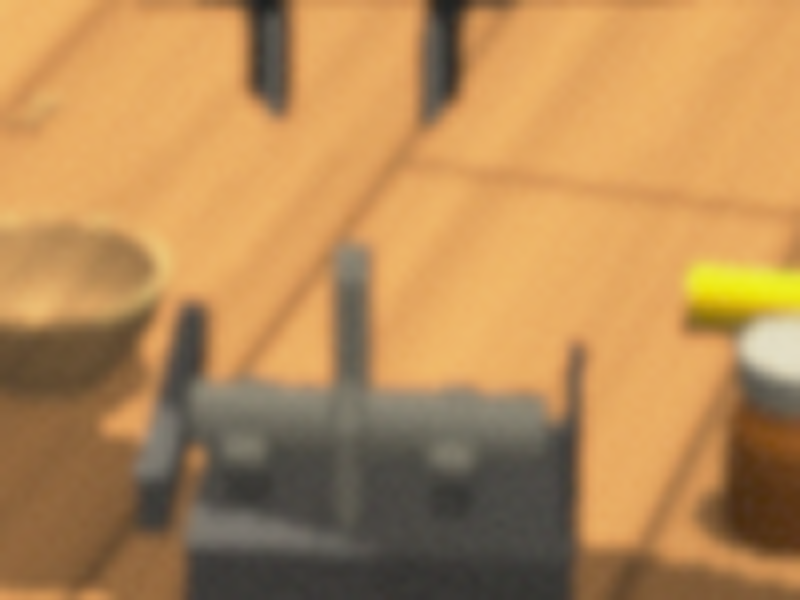

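The bolt stands upright over the stem: tab top at side view (334,191), leg entering its hole at (334,226), gripper clear above.

```bash
python3 -c "
from workcell import bot
print(bot.job_done())"
```

```text
the job is handed in; nothing more can be done
None
```

The job is handed in at about 27 s: the tool rest lies in both cradles with its rail over the open end, the wide U-bolt is down over the stem with its legs in the holes, and both are released; the hand-in returned no verdict.

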